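Unclamp a propeller and crate it

TASK

The bronze propeller is held in the blue bench clamp and the red clamp arm is bolted shut. Draw the yellow-knobbed slide bolt fully back to free the arm, swing the red arm wide open by its black knob, then lift the propeller out by its hub and set it down in the middle of the green crate, standing upright on its hub; do not drop it in: let go only once it rests on the crate floor. Leave bolt drawn and arm open, and do not disturb the other things on the bench.

Things in the scene. Friction and masses are not known exactly. Their poses are not given: they have to be found in the camera images.
- fixture: Blue clamp base plate fixed to the bench, 200 (x) by 330 (y) by 16 mm. Origin under the plate, on the bench. In its frame: hub axis at y -60 mm, arm pivot column (28 mm diameter) at y +45 mm, slide-bolt block (56 x 50 mm, 103 mm high, cheeks up to 116 mm) at y +135 mm, all at x 0. The closed arm lies along -y from the pivot over the hub. +x points roughly away from the robot.
- pivot (a point): On the vertical turning axis of the red arm, at mid thickness, 113 mm above the bench. The arm is 26 mm wide, 12 mm thick (107 to 119 mm above the bench), 150 mm long from this axis; its rubber pad clears the hub top by 3 mm when closed. A cap over the pivot reaches 126 mm above the bench.
- clamp (a joint): Angle of the red arm, rad: about 0 = closed over the hub; grows as the knob end swings to the fixture's -x side (towards the robot; clockwise from above); stop at 1.3 = wide open. Friction about 0.15 N m; stays where left. Locked (about 0.06 rad of play, 0.1 if pulled at 25 N) while the bolt's tongue is in the arm's forked tail.
- clamp_knob (a point): Middle of the black upright knob (cylinder 22 mm diameter, 42 mm tall, 119 to 161 mm above the bench) near the free end of the red arm, 135 mm from the pivot axis; the point is 140 mm above the bench. It does not turn on the arm.
- bolt (a joint): Slide bolt travel, m: 0 to 0.006 at the start (shut, tongue in the arm's fork), grows as the bolt is drawn along the fixture's +y (away from the pivot), stop at 0.035 = fully drawn. The tongue leaves the fork at about 0.02. Friction about 2 N; stays where it is left.
- bolt_knob (a point): Middle of the yellow upright knob on the slide bolt (cylinder 20 mm diameter, 42 mm tall, 117 to 159 mm above the bench); the point is 138 mm above the bench. Moves with the bolt.
- prop_center (a point): Middle of the bronze propeller's hub on its axis, 42.5 mm above its foot; z along the axis. Hub: cylinder 44 mm diameter, 85 mm tall. Three blades, 172 mm across, lie 12 to 48 mm above the foot; the upper 35 mm of hub is free to grip. 0.4 to 0.65 kg. At the start the foot is 16 mm above the bench, inside a steel ring 10 mm high with 4 mm play. Blade angle varies.
- crate_in (a point): Centre of the inner floor of the green open crate, fixed to the bench, 250 x 250 mm outside, 75 mm high, walls and floor 6 mm (floor 6 mm above the bench). Axes along its sides.
- bottle: Pink bottle, 64 mm diameter, 130 mm tall, standing; origin under its centre. Leave alone.
- grease: Red tin, 80 mm diameter, 90 mm tall, standing; origin under its centre. Leave alone.
- wrench: Steel wrench 190 mm long, lying flat; origin under its middle, x along its length. Leave alone.
- carton: Cardboard carton 90 x 120 x 70 mm; origin under its centre. Leave alone.
- prop: The same propeller: origin at the centre of the foot of its hub, z up the hub axis.
Things that resemble listed ones, but are neither listed nor needed, are in the scene too. What is meant by the prop is not purple, and is the smaller of those in its own colour.

How it is judged:
By the outcome, as a careful person would: the job done as asked, in the order asked, and still so for the second after the job is handed in, with the robot touching nothing.
It also fails if it takes over 72 s, if anything falls off the work surface, if the arm or the gripper's body presses on something with over 40 N, if the wrist force passes 120 N, or if a joint passes its speed limit or range.

ROBOT

A 6-joint arm with a two-finger parallel gripper is mounted at the origin on the work surface. World frame = base frame: x ahead of the robot, y to its left, z up, the work surface at z = 0. Lengths are in m, angles in rad, forces in N, time in s.
With the tool pointing down it reaches from about 0.25 to 0.775 m from the base axis. Payload 4 kg.
Tool frame: the origin (TCP) lies midway between the tips of the shut fingers; the grasp point (between the pads) lies 19 mm behind it; z points along the fingers, x is the direction in which the jaws open and shut, and the axes are right-handed (so a half turn about z gives the same grasp; the last joint's range is limited). The gripper opens to 94 mm and grips with 3 to 60 N. Pads are 16 mm wide; open, the fingers measure 119 mm over their backs; the gripper's body (75 mm by 177 mm) begins 78 mm behind the grasp point.
Start: joints at [-1.236, 0.087, 1.371, -0, 1.684, -0.103], TCP at [0.233, -0.498, 0.206] pointing down, gripper open.
Joint ranges: [-3.1, 3.1], [-0.76, 2.03], [0.27, 2.55], [-1.08, 4.22], [0.17, 2.65], [-2.57, 2.57]. Speed limits (rad/s): [2.79, 2.79, 3.14, 3.14, 3.14, 3.14].

INTERFACE

Orientations are given as a 3x3 rotation matrix whose columns are the frame's x, y, z axes.
In Python, from workcell import state, capture, close_job gives the robot as it stands.
- The arm moves only by the shell command python3 -m pendant 'ROWS' [FORCE]. ROWS is JSON, a list of rows, each a list of 3 entries, a list of its own where there are three numbers: the opening, from 0 (shut) to 1 (fully open), then the shift along the tool's x, y, z in cm, then the turn about the tool's z in rad. A call has exactly 8 rows; each row is the pose to reach, as a shift and turn from the pose commanded when the call began, along the tool's axes at that moment; what a row does not reach only later rows make up. A row lasts 1/10 s, in which the tool goes at most 50 mm and 8.59 degrees, less where a joint would pass 70% of its speed; a pose out of reach is approached as far as the arm can. A call with a gripper value outside its range is refused whole. The fingers move at their own pace and stop on an object; FORCE is the grip in N (left out, the last holds). Time passes only in rows, so rows that repeat a pose let the fingers close, or fill a call up. It gives the time, the measured TCP pose, the force and the opening at its end, in the units of the state.
- state(): the state, without advancing time (a new reading comes with each control period).
- capture(name): name is "side" or "top"; returns a dict with "frame" (400x640x3 uint8, red, green, blue), "range_z" (400x640 float32, m along the optical axis (not along the pixel's ray), 0 where there is no reading), "fx", "fy", "cx", "cy" (pixels), "position" and "orientation" of the camera in the world. Camera axes: x right, y up, looking along -z (the intrinsics and any distortion apply to the point x, -y, -z); pixel columns grow to the right and rows downward; lengths in m; the calibration is good to about 2 mm. A picture is of the moment at which its call begins.
- close_job(): hands the job in, once; it reports no verdict.
The state is a dict: "t": time; "qpos": joint angles; "joint_vel": joint speeds; "tau": joint torques, N m; "tcp_pos": TCP position; "tcp_rot": TCP orientation; "wrist_force": force on the tool from outside, world axes, zero at the start; "ft_torque": the same for the moment, N m; "opening": finger opening in m.
Only numpy, scipy, OpenCV 4.12 (cv2) and the standard library are available. Lean on these libraries where they do the work, as an engineer would, in place of code of your own. Each camera call takes 0.05 s, during which the arm holds its last target. There are 200 camera calls.

## Working session

There is one attempt and no reset: what is moved stays moved. The work goes in short steps, Python scripts to look and compute and a shell command to move; the robot and the scene stay as the last step left them, time stands still between calls to the robot, and variables do not carry over. Pictures are saved under pics/ and viewed, on a budget of 10 in all, crops included, one or two more only if the job needs it, and the job is handed in when it is done.

```bash
mkdir -p pics; ls; python3 - <<'E'
from workcell import state,capture
import cv2,numpy as np
for n in("top","side"):
    c=capture(n); cv2.imwrite(f"pics/{n}0.png",c["frame"][:,:,::-1]); np.savez(f"{n}0.npz",**c)
    print(n,c["fx"],c["fy"],c["cx"],c["cy"],c["position"],c["orientation"],[k for k in c])
print(state())
E
```

```text
pics
top 482.37558396575173 482.37558396575173 316.913121733834 193.51005392792754 [ 0.19357358 -0.00582838  1.49837089] [[ 0.01528656  0.98528375 -0.17024178]
 [-0.99978116  0.0174937   0.01147221]
 [ 0.01428154  0.17002915  0.98533554]] ['frame', 'range_z', 'fx', 'fy', 'cx', 'cy', 'position', 'orientation']
side 418.0422932819498 418.0422932819498 317.512361343989 199.9675749342784 [0.08377147 0.75277091 1.05231845] [[-0.90820557  0.30452989 -0.28709615]
 [-0.41841858 -0.67609148  0.60648677]
 [-0.00940991  0.67094102  0.74145101]] ['frame', 'range_z', 'fx', 'fy', 'cx', 'cy', 'position', 'orientation']
{'t': 0.1, 'qpos': array([-1.23610872e+00,  8.78652498e-02,  1.37207314e+00,  4.41428258e-06,
        1.68360802e+00, -1.03108780e-01]), 'joint_vel': array([-0.00014001, -0.00169375, -0.00450932,  0.00177903,  0.0006549 ,
       -0.00064949]), 'tau': array([ 2.58580054e-03, -3.41254914e+01, -3.03299868e+01,  7.20752380e-02,
        3.05066805e-02, -1.04412341e-04]), 'tcp_pos': array([ 0.23300098, -0.49766755,  0.2044451 ]), 'tcp_rot': array([[ 4.23944533e-01, -9.05687930e-01, -6.37615468e-04],
       [-9.05686070e-01, -4.23944963e-01,  1.84678872e-03],
       [-1.94292812e-03, -2.05456532e-04, -9.99998091e-01]]), 'wrist_force': array([ 0.98376451, -0.70696675,  0.12103952]), 'ft_torque': array([0.05091607, 0.00123501, 0.00706663]), 'opening': 0.09409773782952803}
```

View pics/top0.png

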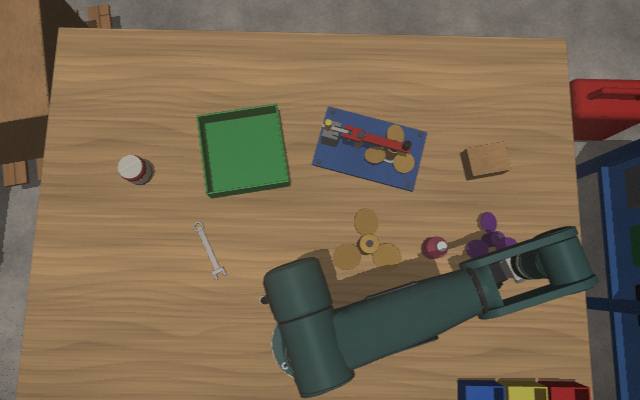

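View pics/side0.png

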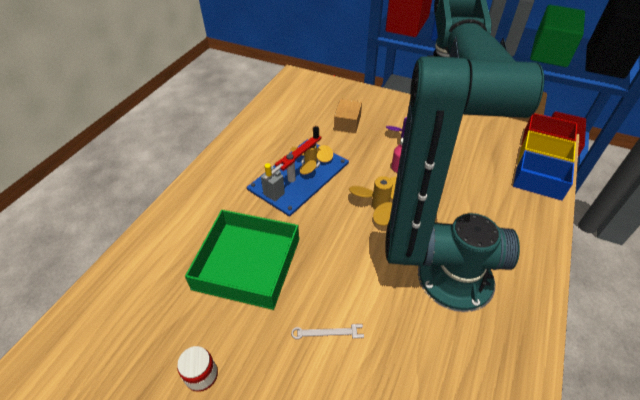

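The top view shows the clamp plate (corners about (330,107), (427,131), (412,190), (313,164)), with the yellow knob at (328,123), the black knob at (406,146) and the crate around (244,150). The larger bronze propeller at (369,243) is a decoy. The side view agrees. Next I measure.

```bash
cat > h.py <<'E'
import numpy as np,cv2
from workcell import state,capture
def cloud(c):
    v,u=np.mgrid[0:400,0:640]; z=c["range_z"]
    p=np.stack([(u-c["cx"])/c["fx"]*z,-(v-c["cy"])/c["fy"]*z,-z],-1)
    return p@np.array(c["orientation"]).T+c["position"]
def hsv(c): return cv2.cvtColor(np.ascontiguousarray(c["frame"]),cv2.COLOR_RGB2HSV)
def rayz(c,u,v,z):
    d=np.array(c["orientation"])@[(u-c["cx"])/c["fx"],-(v-c["cy"])/c["fy"],-1]
    return c["position"]+d*(z-c["position"][2])/d[2]
def tool(dw):  # world shift -> tool cm
    return np.round(np.array(state()["tcp_rot"]).T@dw*100,2)
def rect(p): 
    r=cv2.minAreaRect(p[:,:2].astype(np.float32)*1000); return np.round(r[0],1),np.round(r[1],1),round(r[2],2)
E
python3 - <<'E'
from h import *
for n in("top","side"):
    c=dict(np.load(n+"0.npz")); P=cloud(c); H=hsv(c); h,s,v=[H[...,i].astype(int) for i in range(3)]
    x,y,z=P[...,0],P[...,1],P[...,2]; ok=c["range_z"]>0
    reg=ok&(x>.3)&(x<.75)&(y<.15)&(y>-.3)
    print(n,"bench z",np.median(z[ok&(h<25)&(x>.3)&(x<.7)&(abs(z)<.02)]))
    m=ok&(h>100)&(h<130)&(s>100)&(abs(z-.016)<.008)&reg; print("plate",rect(P[m]),m.sum(),np.median(z[m]))
    m=ok&(h>45)&(h<80)&(s>100)&(z>.064)&(z<.09)&(y>-.1)&(y<.5); print("crate rim",rect(P[m]),m.sum())
    m=ok&(h>45)&(h<80)&(s>100)&(z>-.005)&(z<.015)&(y>-.1)&(y<.5); print("crate floor",rect(P[m]),m.sum())
    m=reg&(h>22)&(h<33)&(s>150)&(z>.11); print("yknob",P[m].mean(0),P[m].min(0),P[m].max(0),m.sum())
    m=reg&(v<60)&(z>.12)&(z<.18); print("bknob",P[m].mean(0),P[m].min(0),P[m].max(0),m.sum())
    m=reg&((h<6)|(h>174))&(s>150)&(z>.1)&(z<.13); print("arm",rect(P[m]),m.sum())
    m=reg&(h>10)&(h<24)&(s>120)&(z>.08)&(z<.11)&(x>.5); print("hubtop",rect(P[m]) if m.sum()>3 else 0,m.sum())
    m=(h>22)&(h<33)&(s>150)&(v>90); 
E
python3 - <<'E'
import cv2
a=cv2.imread('pics/top0.png')[95:200,300:440]; b=cv2.imread('pics/side0.png')[110:220,240:360]
a=cv2.resize(a,(560,420),interpolation=2)[:290]; b=cv2.resize(b,(327,300),interpolation=2)
import numpy as np
o=np.zeros((590,560,3),'uint8');o[:290]=a;o[290:,:327]=b
cv2.imwrite('pics/c1.png',o)
E
```

```text
top bench z 0.0004704068039562692
plate (array([ 603.2, -176.7]), array([301.6, 198.6]), 75.81) 2783 0.016647857331644422
crate rim (array([576., 208.]), array([250. , 247.3]), 10.11) 571
crate floor (array([575.2, 205.9]), array([246.8, 244.8]), 9.92) 5034<stdin>:10: RuntimeWarning: Mean of empty slice.
  ret = um.true_divide(
Traceback (most recent call last):
ValueError: zero-size array to reduction operation minimum which has no identity
```

View pics/c1.png

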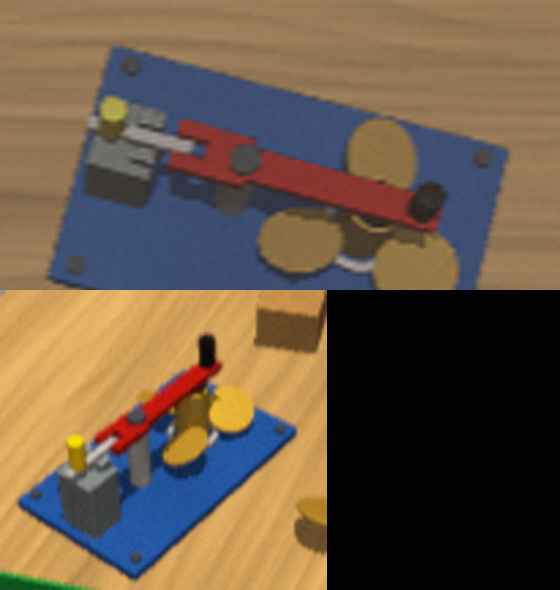

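The crop shows the yellow knob on the grey block at top (328,123), the tongue in the red fork, the pivot cap at (361,135), and the black knob at (407,145). I'll loosen the masks.

```bash
python3 - <<'E'
from h import *
for n in("top","side"):
    c=dict(np.load(n+"0.npz")); P=cloud(c); H=hsv(c); h,s,v=[H[...,i].astype(int) for i in range(3)]
    x,y,z=P[...,0],P[...,1],P[...,2]; ok=c["range_z"]>0
    reg=ok&(x>.48)&(x<.75)&(y<.05)&(y>-.32)
    f=lambda m:(m.sum(),np.round(P[m].mean(0),4),P[m].min(0).round(3),P[m].max(0).round(3)) if m.sum() else 0
    print(n)
    m=ok&(h>100)&(h<130)&(s>100)&(abs(z-.016)<.012)&reg; print("plate",rect(P[m]),m.sum())
    m=ok&(h>45)&(h<80)&(s>100)&(z>.064)&(z<.09)&(y>-.1)&(y<.5); print("crate rim",rect(P[m]),m.sum())
    print("yknob",f(reg&(z>.125)&(z<.2)&(y>-.15))); print("yk col",f(reg&(h>22)&(h<35)&(s>110)&(v>60)&(y>-.13)&(x>.6)))
    print("bknob",f(reg&(z>.128)&(z<.2)&(y<-.2)))
    print("cap",f(reg&(z>.119)&(z<.13)&(s<90)))
    m=reg&((h<6)|(h>174))&(s>130)&(z>.1)&(z<.13); print("arm",rect(P[m]),m.sum(),np.median(z[m]))
    m=reg&(h>10)&(h<28)&(s>100)&(z>.09)&(z<.106); print("hubtop",f(m))
c=dict(np.load("top0.npz"))
print(rayz(c,328,122,.159),rayz(c,361,135,.126),rayz(c,408,143,.161))
E
```

```text
top
plate (array([ 601.3, -184.4]), array([317.3, 198.6]), 75.81) 2964
crate rim (array([576., 208.]), array([250. , 247.3]), 10.11) 571
yknob (np.int64(87), array([ 0.6247, -0.0795,  0.143 ]), array([ 0.596, -0.149,  0.125]), array([ 0.645, -0.039,  0.166]))
yk col (np.int64(32), array([ 0.6347, -0.0495,  0.1588]), array([ 0.626, -0.056,  0.153]), array([ 0.645, -0.042,  0.166]))
bknob (np.int64(69), array([ 0.5727, -0.2764,  0.1547]), array([ 0.564, -0.287,  0.128]), array([ 0.586, -0.267,  0.168]))
cap (np.int64(70), array([ 0.6184, -0.1169,  0.1238]), array([ 0.601, -0.158,  0.119]), array([ 0.645, -0.037,  0.129]))
arm (array([ 595.3, -194.5]), array([200.7,  38.2]), 73.19) 504 0.1196013027229923
hubtop (np.int64(34), array([ 0.577 , -0.2398,  0.0992]), array([ 0.563, -0.263,  0.09 ]), array([ 0.65 , -0.061,  0.106]))
side
plate (array([ 598.9, -180.4]), array([323.3, 198.7]), 76.0) 1921
crate rim (array([365.4, 174.9]), array([677.8, 250.2]), 9.97) 1005
yknob (np.int64(91), array([ 0.6273, -0.0663,  0.1431]), array([ 0.6  , -0.15 ,  0.126]), array([ 0.644, -0.036,  0.164]))
yk col (np.int64(71), array([ 0.6341, -0.0358,  0.132 ]), array([ 0.6  , -0.055, -0.001]), array([0.721, 0.049, 0.164]))
bknob (np.int64(64), array([ 0.5728, -0.2716,  0.1498]), array([ 0.563, -0.284,  0.128]), array([ 0.585, -0.264,  0.165]))
cap (np.int64(46), array([ 0.6147, -0.1206,  0.1239]), array([ 0.577, -0.268,  0.119]), array([ 0.642, -0.039,  0.13 ]))
arm (array([ 593.4, -189.5]), array([202.9,  40.9]), 71.49) 345 0.11975426302053593
hubtop (np.int64(30), array([ 0.5715, -0.236 ,  0.0986]), array([ 0.562, -0.253,  0.09 ]), array([ 0.586, -0.227,  0.106]))
[ 0.63545809 -0.05028479  0.159     ] [ 0.60831557 -0.14931188  0.126     ] [ 0.57655465 -0.28087341  0.161     ]
```

```bash
python3 -m pendant '[[1,[0,0,-3],0],[1,[-5,-10,-3],-0.15],[1,[-23.6,-55.5,-3],-0.886],[1,[-23.6,-55.5,-3],-0.886],[1,[-23.6,-55.5,-3],-0.886],[1,[-23.6,-55.5,-3],-0.886],[1,[-23.6,-55.5,-3],-0.886],[1,[-23.6,-55.5,-3],-0.886]]' 20
cat >> h.py <<'E'
def go(tgt,head):  # world TCP target (m), wanted heading of tool x (deg) -> row numbers
    s=state(); R=np.array(s["tcp_rot"]); h=np.degrees(np.arctan2(R[1,0],R[0,0]))
    print("t",round(s["t"],2),"tcp",np.round(s["tcp_pos"],4),"head",round(h,1),"shift",tool(np.array(tgt)-s["tcp_pos"]),"turn",round(-np.radians((head-h+180)%360-180),3),"F",np.round(s["wrist_force"],1),"open",round(s["opening"],4),"q6",round(s["qpos"][5],2))
E
python3 -c "
from h import *
go([.635,-.049,.235],-14.1)"
```

```text
t: 0.9
tcp_pos: [0.4665, -0.2348, 0.2351]
tcp_rot: [[0.97, -0.242, -0.0], [-0.242, -0.97, 0.0], [-0.0, 0.0, -1.0]]
wrist_force: [0.4, -0.6, -0.2]
opening: 0.0939
t 0.9 tcp [ 0.4665 -0.2348  0.2351] head -14.0 shift [ 11.84 -22.11   0.  ] turn 0.001 F [ 0.4 -0.6 -0.2] open 0.0939 q6 -0.33
```

```bash
python3 -m pendant '[[1,[11.8,-22.1,0],0],[1,[11.8,-22.1,0],0],[1,[11.8,-22.1,0],0],[1,[11.8,-22.1,0],0],[1,[11.8,-22.1,0],0],[1,[11.8,-22.1,0],0],[1,[11.8,-22.1,0],0],[1,[11.8,-22.1,0],0]]' 20
python3 - <<'E'
from h import *
go([.635,-.049,.127],-14.1)
c=capture("side"); cv2.imwrite("pics/s1.png",cv2.resize(c["frame"][80:230,220:380,::-1],(640,600),interpolation=2))
E
```

```text
t: 1.7
tcp_pos: [0.6335, -0.0521, 0.2352]
tcp_rot: [[0.969, -0.245, -0.001], [-0.245, -0.969, -0.001], [-0.001, 0.001, -1.0]]
wrist_force: [-0.4, -0.6, -0.7]
opening: 0.094
t 1.7 tcp [ 0.6335 -0.0521  0.2352] head -14.2 shift [ 0.08 -0.34 10.82] turn -0.002 F [-0.4 -0.6 -0.7] open 0.094 q6 0.08
```

View pics/s1.png

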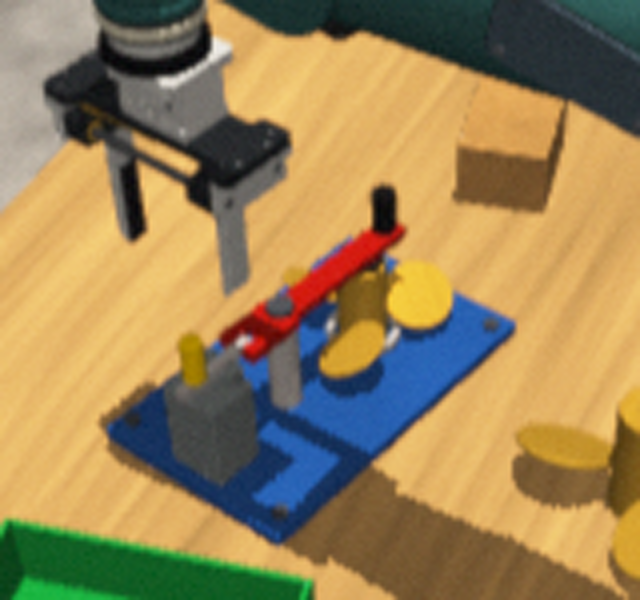

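The jaws straddle the line of the yellow knob (seen near (192,360) in the crop). Descend and close.

```bash
python3 -m pendant '[[0.6,[0.1,-0.3,4],0],[0.5,[0.1,-0.3,8],0],[0.45,[0.1,-0.3,10.8],0],[0.45,[0.1,-0.3,10.8],0],[0.45,[0.1,-0.3,10.8],0],[0,[0.1,-0.3,10.8],0],[0,[0.1,-0.3,10.8],0],[0,[0.1,-0.3,10.8],0]]' 15
python3 -c "
from h import *
go([.635,-.049,.127],-14.1)"
```

```text
t: 2.55
tcp_pos: [0.6368, -0.0489, 0.1297]
tcp_rot: [[0.97, -0.245, 0.004], [-0.245, -0.97, -0.001], [0.004, -0.0, -1.0]]
wrist_force: [0.3, -0.2, 0.5]
opening: 0.0335
t 2.55 tcp [ 0.6368 -0.0489  0.1297] head -14.2 shift [-0.18  0.06  0.27] turn -0.001 F [ 0.3 -0.2  0.5] open 0.0335 q6 0.08
```

```bash
python3 -m pendant '[[0,[0,0,0],0],[0,[0,0,0],0],[0,[0,0,0],0],[0,[0,-1,0],0],[0,[0,-2,0],0],[0,[0,-3,0],0],[0,[0,-3.3,0],0],[0,[0,-3.3,0],0]]' 15
python3 -c "
from h import *
go([.635,-.049,.127],-14.1)"
```

```text
t: 3.35
tcp_pos: [0.6425, -0.0193, 0.1282]
tcp_rot: [[0.969, -0.246, -0.003], [-0.246, -0.969, -0.006], [-0.002, 0.007, -1.0]]
wrist_force: [-6.2, -5.7, 5.6]
opening: 0.0192
t 3.35 tcp [ 0.6425 -0.0193  0.1282] head -14.2 shift [0.   3.06 0.14] turn -0.002 F [-6.2 -5.7  5.6] open 0.0192 q6 0.13
```

```bash
python3 -m pendant '[[0,[0,-0.4,0],0],[0,[0,-0.8,0],0],[0,[0,-0.8,0],0],[0,[0,-0.8,0],0],[0,[0,-0.8,0],0],[0,[0,-0.8,0],0],[0,[0,-0.8,0],0],[0,[0,-0.8,0],0]]' 15
python3 -c "
from h import *
go([.635,-.049,.127],-14.1)"
```

```text
t: 4.15
tcp_pos: [0.6432, -0.0165, 0.1277]
tcp_rot: [[0.968, -0.249, -0.006], [-0.249, -0.968, -0.013], [-0.003, 0.015, -1.0]]
wrist_force: [-8.1, -14.9, 4.7]
opening: 0.0197
t 4.15 tcp [ 0.6432 -0.0165  0.1277] head -14.4 shift [0.02 3.35 0.12] turn -0.006 F [ -8.1 -14.9   4.7] open 0.0197 q6 0.15
```

```bash
python3 -m pendant '[[0.5,[0,0.5,0],0],[0.5,[0,0.5,0],0],[0.6,[0,0.5,0],0],[0.6,[0,0.5,0],0],[0.6,[0,0.5,-4],0],[0.6,[0,0.5,-8],0],[0.6,[0,0.5,-8],0],[0.6,[0,0.5,-8],0]]' 15
python3 - <<'E'
from h import *
go([.575,-.277,.21],-14.1)
c=capture("side"); cv2.imwrite("pics/s2.png",cv2.resize(c["frame"][80:230,220:380,::-1],(640,600),interpolation=2))
E
```

```text
t: 4.95
tcp_pos: [0.6456, -0.0131, 0.2093]
tcp_rot: [[0.97, -0.244, 0.004], [-0.244, -0.97, -0.0], [0.004, -0.001, -1.0]]
wrist_force: [-0.5, -0.2, -0.7]
opening: 0.056
t 4.95 tcp [ 0.6456 -0.0131  0.2093] head -14.1 shift [-0.42 27.31 -0.09] turn -0.0 F [-0.5 -0.2 -0.7] open 0.056 q6 0.14
```

View pics/s2.png

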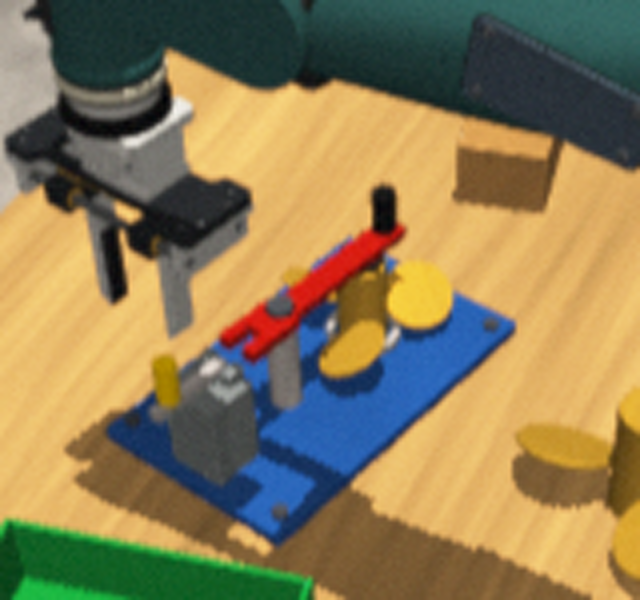

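The bolt is drawn: the knob is at (165,380) in the crop and the tongue is clear of the fork at (240,340). On to the black knob.

```bash
python3 -m pendant '[[0.6,[-0.4,5,0],0],[0.6,[-0.4,27.3,0],0],[0.6,[-0.4,27.3,0],0],[0.6,[-0.4,27.3,0],0],[0.6,[-0.4,27.3,0],0],[0.6,[-0.4,27.3,0],0],[0.6,[-0.4,27.3,0],0],[0.6,[-0.4,27.3,0],0]]' 15
python3 - <<'E'
from h import *
go([.575,-.277,.128],-14.1)
E
```

```text
t: 5.8
tcp_pos: [0.5734, -0.2769, 0.2053]
tcp_rot: [[0.969, -0.245, -0.003], [-0.245, -0.969, 0.003], [-0.003, -0.002, -1.0]]
wrist_force: [0.1, 0.6, 0.2]
opening: 0.0565
t 5.8 tcp [ 0.5734 -0.2769  0.2053] head -14.2 shift [ 0.18 -0.02  7.73] turn -0.002 F [0.1 0.6 0.2] open 0.0565 q6 -0.29
```

```bash
python3 -m pendant '[[0.5,[0.1,0,4],0],[0.5,[0.1,0,7.9],0],[0.5,[0.1,0,7.9],0],[0.4,[0.1,0,7.9],0],[0,[0.1,0,7.9],0],[0,[0.1,0,7.9],0],[0,[0.1,0,7.9],0],[0,[0.1,0,7.9],0]]' 10
python3 - <<'E'
from h import *
go([.575,-.277,.128],-14.1)
E
```

```text
t: 6.6
tcp_pos: [0.5762, -0.2781, 0.1313]
tcp_rot: [[0.97, -0.244, 0.004], [-0.244, -0.97, -0.002], [0.004, 0.001, -1.0]]
wrist_force: [0.8, 1.0, 5.6]
opening: 0.0222
t 6.6 tcp [ 0.5762 -0.2781  0.1313] head -14.1 shift [-0.14 -0.07  0.33] turn -0.001 F [0.8 1.  5.6] open 0.0222 q6 -0.29
```

```bash
python3 -m pendant '[[0,[-1.35,-0.07,0],0.1],[0,[-2.68,-0.27,0],0.2],[0,[-3.99,-0.6,0],0.3],[0,[-5.26,-1.07,0],0.4],[0,[-6.47,-1.65,0],0.5],[0,[-7.62,-2.36,0],0.6],[0,[-8.7,-3.17,0],0.7],[0,[-8.7,-3.17,0],0.7]]' 10
python3 - <<'E'
from h import *
go([.575,-.277,.128],-14.1)
E
```

```text
t: 7.4
tcp_pos: [0.4996, -0.225, 0.1312]
tcp_rot: [[0.585, -0.811, 0.005], [-0.811, -0.585, -0.001], [0.004, -0.004, -1.0]]
wrist_force: [1.3, 2.1, 6.1]
opening: 0.0215
t 7.4 tcp [ 0.4996 -0.225   0.1312] head -54.2 shift [ 8.63 -3.07  0.37] turn -0.7 F [1.3 2.1 6.1] open 0.0215 q6 0.42
```

```bash
python3 -m pendant '[[0,[-1.35,-0.07,0],0.1],[0,[-2.68,-0.27,0],0.2],[0,[-3.99,-0.6,0],0.3],[0,[-5.26,-1.07,0],0.4],[0,[-6.47,-1.65,0],0.5],[0,[-7.62,-2.36,0],0.6],[0,[-8.0,-2.6,0],0.63],[0,[-8.0,-2.6,0],0.63]]' 10
python3 - <<'E'
from h import *
go([.575,-.277,.128],-14.1)
E
```

```text
t: 8.2
tcp_pos: [0.4753, -0.1503, 0.1311]
tcp_rot: [[-0.006, -1.0, 0.007], [-1.0, 0.006, -0.012], [0.012, -0.007, -1.0]]
wrist_force: [3.2, -9.3, 3.1]
opening: 0.0218
t 8.2 tcp [ 0.4753 -0.1503  0.1311] head -90.3 shift [ 12.6  -10.04   0.53] turn -1.331 F [ 3.2 -9.3  3.1] open 0.0218 q6 1.16
```

```bash
python3 -m pendant '[[0,[0.4,0,0],0],[0.5,[0.4,0,0],0],[0.5,[0.4,0,0],0],[0.5,[0.4,0,0],0],[0.5,[0.4,0,-4],0],[0.6,[0.4,0,-9],0],[0.6,[0.4,0,-12],0],[0.8,[-10,12,-14],0]]' 10
python3 - <<'E'
from h import *
for n in("top","side"):
    c=capture(n); P=cloud(c); H=hsv(c); h,s,v=[H[...,i].astype(int) for i in range(3)]
    x,y,z=P[...,0],P[...,1],P[...,2]
    m=(c["range_z"]>0)&(x>.5)&(x<.7)&(y<-.17)&(y>-.32)&(z>.09)&(z<.112)
    print(n,m.sum(),rect(P[m]) if m.sum()>3 else 0, P[m].mean(0))
    np.savez(n+"1.npz",**c)
    r=(slice(80,230),slice(220,380)) if n=="side" else (slice(90,210),slice(300,450))
    cv2.imwrite(f"pics/{n}3.png",cv2.resize(c["frame"][r][...,::-1],None,fx=4,fy=4,interpolation=2))
go([.587,-.247,.2],-14.1)
E
```

```text
t: 9.0
tcp_pos: [0.4388, -0.1192, 0.2568]
tcp_rot: [[-0.008, -1.0, 0.003], [-1.0, 0.008, -0.002], [0.002, -0.004, -1.0]]
wrist_force: [-0.9, 0.9, 1.2]
opening: 0.061
top 0 0 [nan nan nan]
side 114 (array([ 584. , -250.1]), array([46.7, 41.4]), 87.63) [ 0.58268989 -0.24491153  0.10017805]
t 9.1 tcp [ 0.4334 -0.1146  0.2563] head -90.2 shift [ 13.18 -15.4    5.64] turn -1.329 F [-0.2  0.5  0.1] open 0.069 q6 1.19<stdin>:6: RuntimeWarning: Mean of empty slice.
  ret = um.true_divide(
```

View pics/top3.png

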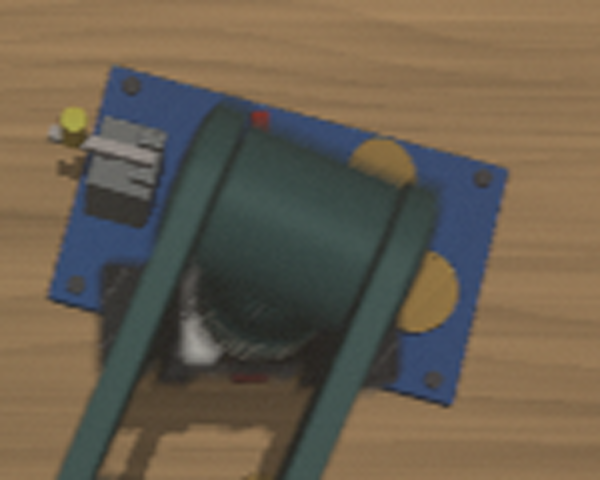

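View pics/side3.png

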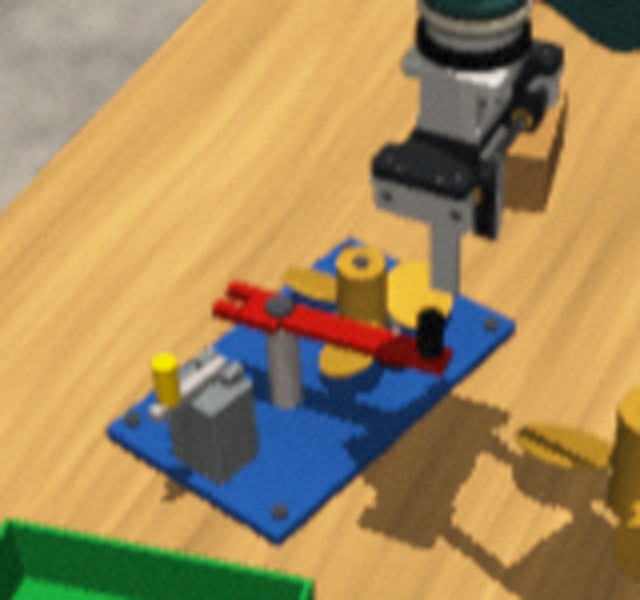

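The red arm is wide open (knob at crop (430,335)). The hub top is at crop (361,262), with one blade beneath the arm, so I'll lift a little, shift along −y, then lift clear.

```bash
python3 - <<'E'
from h import *
c=dict(np.load("side1.npz"))
print(rayz(c,220+361/4-.4,80+262/4-.4,.101))
E
python3 -m pendant '[[1,[13.2,-15.3,3],-0.6],[1,[13.2,-15.3,5],-1.329],[1,[13.2,-15.3,5],-1.329],[1,[13.2,-15.3,5],-1.329],[1,[13.2,-15.3,5],-1.329],[1,[13.2,-15.3,5],-1.329],[1,[13.2,-15.3,5],-1.329],[1,[13.2,-15.3,5],-1.329]]' 30
python3 - <<'E'
from h import *
go([.586,-.249,.074],-14.1)
E
```

```text
[ 0.58433853 -0.24855219  0.101     ]
t: 9.9
tcp_pos: [0.5875, -0.2499, 0.2028]
tcp_rot: [[0.932, -0.362, -0.003], [-0.362, -0.932, 0.001], [-0.003, -0.0, -1.0]]
wrist_force: [-0.1, -0.3, 0.5]
opening: 0.0941
t 9.9 tcp [ 0.5875 -0.2499  0.2028] head -21.2 shift [-0.14 -0.03 12.88] turn -0.124 F [-0.1 -0.3  0.5] open 0.0941 q6 -0.12
```

```bash
python3 -m pendant '[[1,[-0.2,0,4],-0.12],[1,[-0.2,0,8],-0.12],[1,[-0.2,0,11],-0.12],[1,[-0.2,0,12.8],-0.12],[1,[-0.2,0,12.8],-0.12],[0.6,[-0.2,0,12.8],-0.12],[0,[-0.2,0,12.8],-0.12],[0,[-0.2,0,12.8],-0.12]]' 35
python3 - <<'E'
from h import *
go([.585,-.249,.074],-14.1)
E
```

```text
t: 10.7
tcp_pos: [0.5869, -0.2496, 0.0788]
tcp_rot: [[0.967, -0.254, 0.003], [-0.254, -0.967, -0.002], [0.003, 0.001, -1.0]]
wrist_force: [-0.8, -0.6, -1.1]
opening: 0.0733
t 10.7 tcp [ 0.5869 -0.2496  0.0788] head -14.7 shift [-0.2  -0.01  0.48] turn -0.011 F [-0.8 -0.6 -1.1] open 0.0733 q6 -0.23
```

```bash
python3 -m pendant '[[0,[0,0,0.2],0],[0,[0,0,0.2],0],[0,[0,0,0.2],0],[0,[0,0,0.2],0],[0,[0,0,0.2],0],[0,[0,0,0.2],0],[0,[0,0,0.2],0],[0,[0,0,0.2],0]]' 40
python3 - <<'E'
from h import *
go([.585,-.249,.074],-14.1)
E
```

```text
t: 11.5
tcp_pos: [0.5853, -0.249, 0.0749]
tcp_rot: [[0.967, -0.254, -0.001], [-0.254, -0.967, 0.0], [-0.001, 0.0, -1.0]]
wrist_force: [-2.9, 0.4, 3.6]
opening: 0.0437
t 11.5 tcp [ 0.5853 -0.249   0.0749] head -14.7 shift [-0.03  0.01  0.09] turn -0.011 F [-2.9  0.4  3.6] open 0.0437 q6 -0.23
```

```bash
python3 -m pendant '[[0,[0,0,-0.8],0],[0,[0,0,-1.7],0],[0,[0,0,-2.6],0],[0,[0,0,-2.6],0],[0,[0,0,-2.6],0],[0,[0,1,-2.6],0],[0,[0,2,-2.6],0],[0,[0,2.5,-2.6],0]]' 40
python3 - <<'E'
from h import *
go([.577,.208,.23],-14.1)
E
```

```text
t: 12.3
tcp_pos: [0.5787, -0.2748, 0.1002]
tcp_rot: [[0.967, -0.255, -0.001], [-0.255, -0.967, -0.001], [-0.001, 0.001, -1.0]]
wrist_force: [-0.1, 0.3, -6.4]
opening: 0.0432
t 12.3 tcp [ 0.5787 -0.2748  0.1002] head -14.8 shift [-12.51 -46.63 -13.01] turn -0.012 F [-0.1  0.3 -6.4] open 0.0432 q6 -0.27
```

```bash
python3 -m pendant '[[0,[0,0,-3],0],[0,[0,0,-7],0],[0,[0,0,-11],0],[0,[0,0,-15],0],[0,[0,0,-17],0],[0,[0,0,-17],0],[0,[0,0,-17],0],[0,[0,-2,-17],0]]' 40
python3 - <<'E'
from h import *
go([.577,.208,.27],-14.1)
E
```

```text
t: 13.1
tcp_pos: [0.5829, -0.2559, 0.2669]
tcp_rot: [[0.966, -0.258, -0.006], [-0.258, -0.966, 0.001], [-0.006, 0.001, -1.0]]
wrist_force: [0.6, 0.3, -6.7]
opening: 0.0432
t 13.1 tcp [ 0.5829 -0.2559  0.2669] head -15.0 shift [-12.55 -44.67  -0.27] turn -0.015 F [ 0.6  0.3 -6.7] open 0.0432 q6 -0.24
```

```bash
python3 -m pendant '[[0,[-0.6,-2,0],0],[0,[-1.6,-6,0],0],[0,[-2.9,-10.5,0],0],[0,[-4.2,-15,0],0],[0,[-5.5,-19.5,0],0],[0,[-6.6,-23.5,0],0],[0,[-7.5,-26.5,0],0],[0,[-8,-28.5,0],0]]' 40
python3 - <<'E'
from h import *
go([.576,.207,.27],-14.1)
E
```

```text
t: 13.9
tcp_pos: [0.5777, 0.0458, 0.2687]
tcp_rot: [[0.968, -0.251, -0.004], [-0.251, -0.968, 0.001], [-0.004, -0.0, -1.0]]
wrist_force: [0.7, -0.9, -6.1]
opening: 0.0436
t 13.9 tcp [0.5777 0.0458 0.2687] head -14.5 shift [ -4.21 -15.56  -0.11] turn -0.007 F [ 0.7 -0.9 -6.1] open 0.0436 q6 0.23
```

```bash
python3 -m pendant '[[0,[-1,-3,0],0],[0,[-2,-7,0],0],[0,[-3,-11,0],0],[0,[-3.8,-14,0],0],[0,[-4.2,-15.3,0],0],[0,[-4.2,-15.3,0],0],[0,[-4.2,-15.3,0],0],[0,[-4.2,-15.3,0],0]]' 40
python3 - <<'E'
from h import *
go([.576,.207,.064],-14.1)
c=capture("side"); P=cloud(c); H=hsv(c); h,s=H[...,0],H[...,1]; x,y,z=P[...,0],P[...,1],P[...,2]
m=(c["range_z"]>0)&(h>45)&(h<80)&(s>100)&(z>.064)&(z<.09)&(y>0)&(y<.4)&(x>.4)&(x<.75)
print("rim side",rect(P[m]),m.sum())
cv2.imwrite("pics/s4.png",cv2.resize(c["frame"][100:340,150:380,::-1],None,fx=2.5,fy=2.5,interpolation=2))
E
```

```text
t: 14.7
tcp_pos: [0.5778, 0.1992, 0.2704]
tcp_rot: [[0.967, -0.256, -0.001], [-0.256, -0.967, -0.001], [-0.0, 0.001, -1.0]]
wrist_force: [-0.9, -0.6, -5.5]
opening: 0.0434
t 14.7 tcp [0.5778 0.1992 0.2704] head -14.8 shift [-0.37 -0.73 20.64] turn -0.013 F [-0.9 -0.6 -5.5] open 0.0434 q6 0.5
rim side (array([574.8, 211.6]), array([249.9, 251.4]), 10.35) 966
```

View pics/s4.png

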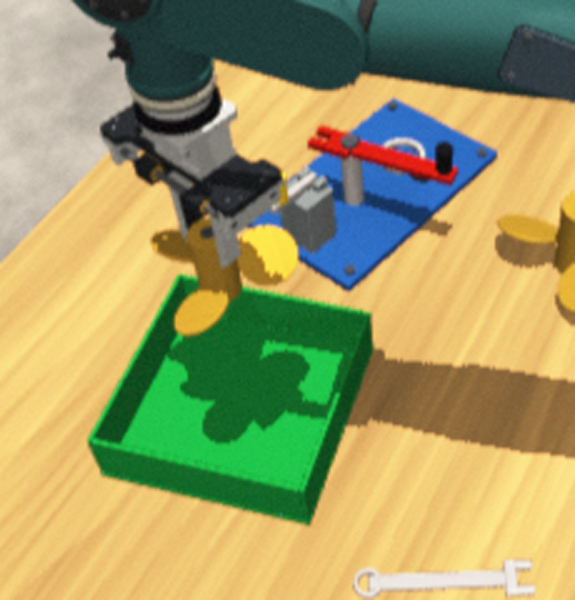

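The propeller hangs level, held by its hub above the crate, with the arm still open and the bolt drawn. Lowering.

```bash
python3 -m pendant '[[0,[-0.5,-0.9,1],0],[0,[-0.5,-0.9,4],0],[0,[-0.5,-0.9,8],0],[0,[-0.5,-0.9,12],0],[0,[-0.5,-0.9,15],0],[0,[-0.5,-0.9,17.5],0],[0,[-0.5,-0.9,19],0],[0,[-0.5,-0.9,19],0]]' 40
python3 - <<'E'
from h import *
go([.575,.209,.065],-14.8)
E
```

```text
t: 15.55
tcp_pos: [0.573, 0.2101, 0.0771]
tcp_rot: [[0.967, -0.255, -0.007], [-0.255, -0.967, -0.002], [-0.006, 0.003, -1.0]]
wrist_force: [-0.9, -0.3, -5.8]
opening: 0.0435
t 15.55 tcp [0.573  0.2101 0.0771] head -14.8 shift [0.23 0.05 1.21] turn 0.001 F [-0.9 -0.3 -5.8] open 0.0435 q6 0.52
```

```bash
python3 -m pendant '[[0,[0.1,0,0],0],[0,[0.1,0,0.3],0],[0,[0.1,0,0.6],0],[0,[0.1,0,0.9],0],[0,[0.1,0,1.1],0],[0,[0.1,0,1.2],0],[0,[0.1,0,1.2],0],[0,[0.1,0,1.2],0]]' 40
python3 - <<'E'
from h import *
go([.575,.209,.065],-14.8)
E
```

```text
t: 16.35
tcp_pos: [0.5763, 0.2105, 0.0687]
tcp_rot: [[0.967, -0.254, 0.0], [-0.254, -0.967, -0.0], [0.0, 0.0, -1.0]]
wrist_force: [0.3, -0.9, -6.6]
opening: 0.0434
t 16.35 tcp [0.5763 0.2105 0.0687] head -14.7 shift [-0.09  0.18  0.37] turn 0.001 F [ 0.3 -0.9 -6.6] open 0.0434 q6 0.51
```

Still carrying the full weight, so a few more millimetres down.

```bash
python3 -m pendant '[[0,[0,0,0.1],0],[0,[0,0,0.2],0],[0,[0,0,0.3],0],[0,[0,0,0.4],0],[0,[0,0,0.5],0],[0,[0,0,0.5],0],[0,[0,0,0.5],0],[0,[0,0,0.5],0]]' 40
python3 - <<'E'
from h import *
go([.575,.209,.065],-14.8)
E
```

```text
t: 17.15
tcp_pos: [0.5764, 0.2107, 0.0649]
tcp_rot: [[0.967, -0.254, 0.001], [-0.254, -0.967, 0.0], [0.001, -0.0, -1.0]]
wrist_force: [-3.6, -0.2, 2.8]
opening: 0.0437
t 17.15 tcp [0.5764 0.2107 0.0649] head -14.7 shift [-0.09  0.19 -0.01] turn 0.001 F [-3.6 -0.2  2.8] open 0.0437 q6 0.51
```

Contact is at the predicted height, 0.0649, and the wrist force has changed sign. Release and rise.

```bash
python3 -m pendant '[[0.6,[0,0,0],0],[1,[0,0,0],0],[1,[0,0,0],0],[1,[0,0,0],0],[1,[0,0,0],0],[1,[0,0,-2],0],[1,[0,0,-5],0],[1,[0,0,-9],0]]'
python3 -m pendant '[[1,[0,0,-5],0],[1,[0,0,-10],0],[1,[-4,0,-13],0],[1,[-9,0,-13],0],[1,[-14,0,-13],0],[1,[-18,0,-13],0],[1,[-20,0,-13],0],[1,[-20,0,-13],0]]'
python3 - <<'E'
from h import *
ims=[]
for n in("side","top"):
    c=capture(n); P=cloud(c); x,y,z=P[...,0],P[...,1],P[...,2]; ok=c["range_z"]>0
    m=ok&(abs(x-.576)<.06)&(abs(y-.209)<.06)&(z>.082)&(z<.1); print(n,"hub top",m.sum(),rect(P[m]) if m.sum()>3 else 0,np.median(z[m]) if m.sum() else 0)
    ims.append(c["frame"][60:360,130:430,::-1])
cv2.imwrite("pics/f.png",cv2.resize(np.hstack(ims),(800,400)))
go([0,0,0],0)
E
```

```text
t: 17.95
tcp_pos: [0.575, 0.2101, 0.1521]
tcp_rot: [[0.967, -0.254, -0.005], [-0.254, -0.967, -0.001], [-0.004, 0.003, -1.0]]
wrist_force: [0.5, 0.4, 0.3]
opening: 0.0942
t: 18.75
tcp_pos: [0.3814, 0.262, 0.2847]
tcp_rot: [[0.968, -0.252, 0.002], [-0.252, -0.968, 0.001], [0.002, -0.002, -1.0]]
wrist_force: [0.1, -0.0, 0.3]
opening: 0.0942
side hub top 181 (array([574.3, 211. ]), array([42.8, 43.7]), 3.28) 0.09211189993678737
top hub top 168 (array([575.7, 208.4]), array([42.8, 41.5]), 1.12) 0.09069132560634263
t 18.85 tcp [0.3836 0.2613 0.2837] head -14.7 shift [-30.49  35.02  28.33] turn -0.257 F [ 0.1  0.3 -0.8] open 0.094 q6 0.73
```

View pics/f.png

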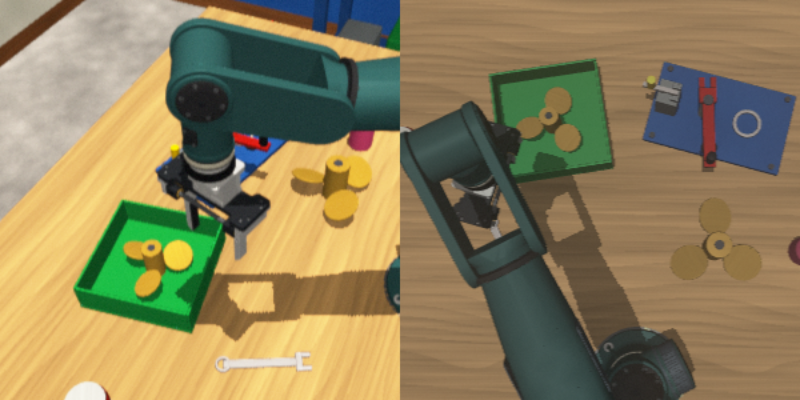

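The propeller stands upright in the middle of the crate, hub top at 0.091 m as expected. The bolt is drawn, the arm open and the gripper clear, so I'm handing in.

```bash
python3 -c "
from workcell import close_job
print(close_job())"
```

```text
the job is handed in; nothing more can be done
None
```

The job is done and handed in at about 19 s of the 72 s allowed.

- **Bolt:** I drew it about 33 mm until it stopped with about 17 N of pull. It had started a little way out, and the pictures show the tongue clear of the fork.
- **Arm:** I swung it by the black knob to its stop, about 1.3 rad, and left it open.
- **Propeller:** I lifted it by its hub, shifting it clear of the open arm on the way up. I lowered it until the floor took its weight and only then let go.

**Last checks:**
- The hub top is 91–92 mm above the bench; standing upright on the 6 mm floor it should be 91 mm.
- The hub is at about (0.575, 0.210). The two views put the crate centre at (0.576, 0.208) and (0.575, 0.212), so they agree to within about 4 mm.
- The bolt is still drawn, the arm is open and the gripper is empty and well clear.
- In the last pictures the wrench is in view and looks unmoved. I did not re-measure the bottle, tin, wrench or carton; the arm was never near them at low height.

No check failed.

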